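# Couple the latch hook to the pull-rig carriage and draw it out

### The job

Pick up the yellow hook by its black handle and push its open mouth onto the brass-headed pin of the small carriage, gently, until the red sprung latch flips shut behind the pin. Then, by the hook alone, draw the carriage along its rails to the stop at the right-hand end, and leave the hook lying coupled on the carriage without forcing anything or disturbing the things around.

Things in the scene. Friction and masses are not known exactly. Their poses are not given: they have to be found in the camera images.
- hook: Loose yellow flat hook, 12 mm thick, 79 x 41 mm, 0.15 to 0.31 kg. Origin on its underside, on the pin's axis when the pin is fully home. Own +x points out of the mouth, z up, straight shank at -x. The slot is 15 mm wide (y -7.5 to +7.5) from its closed end at x = -5.5 mm to the round-lipped mouth at x = +22 mm. Keep it flat.
- handle (a point): Middle of the hook's upright black handle (red cap), at x = -41, y = 0, z = 36 mm in the hook's frame, axes as the hook's. The handle is 24 mm in x by 16 mm in y and stands 12 to 59.5 mm above the underside. Grip it firmly across the 16 mm.
- latch (a joint): Red sprung latch in the hook's mouth, hinged at one lip. 0 rad = shut across the mouth; the pin folds it inward (up to 1.0 rad) at about 3 to 8 N of push, and it flips back to 0 once the pin has passed it, 2 to 5 mm before the pin meets the closed end of the slot. It cannot open outward, so it then holds the pin.
- pull_rig: Aluminium rail base with blue ends, 250 mm (its x) by 104 mm (its y), fixed; origin at the centre of its underside. Carries the grey carriage (120 mm in x, 84 mm in y, flat deck 34 mm above the worktop) and the pin. The fingers must not push any of it; the hook may press on it with at most 18 N (25 N at the right stop).
- carriage (a joint): Carriage along the rails: 0 = against the stop at the rig's +x (left) end, 0.080 m = against the stop at its -x (right) end, where it is to go; it starts at 0, so a push into +x is met by the stop. Grows along the rig's own -x. About 4 N of friction; it stays where it is left.
- pin_nominal (a point): Point on the deck, moving with the carriage, axes as the rig's: middle of the black slot in which the pin is clamped. The real pin stands at y = 0 but anywhere within 22 mm either way along this x; that is not measured: feel or see it. Pin 11 mm thick; brass head 20 mm wide, 19 to 24 mm above the deck. Slide the hook in flat under the head along this +x, hook axes parallel to these.
- bottle_amber: Bystander: amber bottle with black cap, 46 mm wide, 93 mm tall; origin under its centre.
- bottle_buffer: Bystander: bottle with blue cap, 56 mm wide, 106 mm tall; origin under its centre.
- beaker: Bystander: glass beaker, 53 mm wide, 70 mm tall; origin under its centre.
- weight_case: Bystander: dark blue case, 78 x 128 x 37 mm; origin under its centre.
- sample_tin: Bystander: round white tin, 60 mm wide, 28 mm tall; origin under its centre.
- tape: Bystander: roll of brown tape lying flat, 52 mm wide, 21 mm tall; origin under its centre.
- stopper: Bystander: tapered red-brown rubber stopper, 32 mm wide, 30 mm tall; origin under its centre.

How it is judged:
By the outcome, as a careful person would: the job done as asked, in the order asked, and still so for the second after the job is handed in, with the robot touching nothing.
It also fails if it takes over 56 s, if anything falls off the work surface, if the arm or the gripper's body presses on something with over 40 N, if the wrist force passes 120 N, or if a joint passes its speed limit or range.

### The arm

A 6-joint arm with a two-finger parallel gripper is mounted at the origin on a cart in front of the work surface, level with it; the furniture and walls round the work are solid. World frame = base frame: x ahead of the robot, y to its left, z up, the work surface at z = 0. Lengths are in mm, angles in rad, forces in N, time in s.
With the tool pointing down it reaches from about 400 to 925 mm from the base axis. Payload 12.5 kg.
Tool frame: the origin (TCP) lies midway between the tips of the shut fingers; the grasp point (between the pads) lies 19 mm behind it; z points along the fingers, y is the line along which they close (so a half turn about z gives the same grasp; the last joint's range is limited). The gripper opens to 95 mm and grips with 3 to 60 N. Pads are 20 mm wide; open, the fingers measure 119 mm over their backs; the gripper's body (75 mm by 180 mm) begins 59 mm behind the grasp point.
Start: joints at [1.087, 0.491, 1.559, -0, 1.092, -0.106], TCP at [230.533, 580.949, 214.661] pointing down, gripper open.
Joint ranges: [-3.1, 3.1], [-0.84, 2.19], [0.05, 2.79], [-1.13, 4.28], [0.06, 2.93], [-2.69, 2.69]. Speed limits (rad/s): [2.22, 2.22, 2.79, 3.14, 3.14, 3.14].

### API

Orientations are given as [roll, pitch, yaw] about the fixed x, y, z axes, in that order (R = Rz(yaw) Ry(pitch) Rx(roll)).
In Python, from cell import state, read_camera, camera_info, env gives the robot as it stands.
- The arm moves only by the tool move_arm, never from a script. Its argument "commands" is a list of rows, each a list of 3 entries, a list of its own where there are three numbers: the shift along the world's x, y, z in cm, then the turn, a rotation vector about the world's x, y, z in degrees, then the opening, from 0 (shut) to 1 (fully open). A call has 1 to 10 rows; each row shifts and turns the commanded pose from where the row before left it; what a row does not reach is not made up. A row lasts 1/10 s, in which the tool goes at most 50 mm and 8.59 degrees, less where a joint would pass 70% of its speed; a pose out of reach is approached as far as the arm can. A call with a gripper value outside its range is refused whole. The fingers move at their own pace and stop on an object; the grip force is fixed at half the most. Time passes only in rows, so rows that do not move let the fingers close. It gives the time, the measured TCP pose, the force, the opening and the grip force at its end, in the units of the state.
- state(): the state, without advancing time (a new reading comes with each control period).
- read_camera(name): name is "side" or "top" or "wrist"; returns the picture (420x560x3 uint8, blue, green, red); there is no depth.
- camera_info(name): a dict with "K" (3x3 intrinsics, pixels), "k1" (the pictures are not rectified: a ray, as slopes to the right and down, at radius r is drawn at 1 + k1 r^2 times it, then the intrinsics apply), "cam_to_world" (4x4, takes a point from camera to world coordinates). Camera axes: x right, y down, z forward; pixel columns grow to the right and rows downward; lengths in mm; the calibration is good to about 2 mm. A picture is of the moment at which its call begins: read the wrist's pose just before it. camera_info takes no time and is no camera call; for the wrist camera it gives the pose at the moment of the call.
- env.job_done(): hands the job in; it is judged then, once.
The state is a dict: "t": time; "joints": joint angles; "qvel": joint speeds; "tau": joint torques, N m; "eef_pos": TCP position; "tcp_rot": TCP orientation; "ft_force": force on the tool from outside, world axes, zero at the start; "moment": the same for the moment, N m; "opening": opening from 0.0 (shut) to 1.0 (fully open); "grip_force": force on a finger pad.
Only numpy, scipy, OpenCV 4.12 (cv2) and the standard library are available. Lean on these libraries where they do the work, as an engineer would, in place of code of your own. Each camera call takes 0.05 s, during which the arm holds its last target. There are 200 camera calls.

## Working session

There is one attempt and no reset: what is moved stays moved. The work goes in short steps, Python scripts to look and compute and a tool call to move; the robot and the scene stay as the last step left them, time stands still between calls to the robot, and variables do not carry over. Pictures are saved under pics/ and viewed, at most 10 in all, crops included, and the job is handed in when it is done.

Besides the shell and the picture viewer there is one more tool, called as name([rows], argument=value, ...), one row to a line, values as JSON. move_arm: Moves the arm, as the interface text tells. Its arguments: {"type":"object","properties":{"commands":{"type":"array"}},"required":["commands"]}

```bash
mkdir -p pics; ls
python3 - <<'E'
from cell import *
import cv2,numpy as np
s=state();print(s)
for n in("top","side"):
    im=read_camera(n);cv2.imwrite(f"pics/{n}0.png",im)
    print(n,{k:np.round(v,3).tolist() for k,v in camera_info(n).items()})
E
```

```text
pics
{'t': 0.0, 'joints': array([ 1.08736382e+00,  4.91531922e-01,  1.55944973e+00, -4.13918666e-06,
        1.09167142e+00, -1.05650703e-01]), 'qvel': array([-4.75022234e-04, -1.36047594e-03,  5.69682333e-05,  1.68584131e-03,
        3.42396929e-04,  4.93817334e-04]), 'tau': array([ 2.62037873e-03, -6.12671041e+01, -2.58194822e+01,  6.93526282e-02,
        4.81794903e-02, -6.72573378e-05]), 'eef_pos': array([230.43571549, 580.71347545, 214.0788158 ]), 'tcp_rot': array([-3.14053777e+00, -1.08174556e-04,  2.76381271e+00]), 'ft_force': array([ 1.04409958,  0.53303133, -0.58165001]), 'moment': array([ 0.00472786, -0.01336515,  0.04044054]), 'grip_force': 0.0, 'opening': 0.9964109318191948}
top {'K': [[416.87, 0.0, 283.299], [0.0, 416.87, 207.488], [0.0, 0.0, 1.0]], 'k1': -0.025, 'cam_to_world': [[-0.044, -0.975, 0.22, 335.183], [-0.999, 0.042, -0.014, 48.678], [0.004, -0.22, -0.975, 1152.943], [0.0, 0.0, 0.0, 1.0]]}
side {'K': [[529.949, 0.0, 282.046], [0.0, 529.949, 210.432], [0.0, 0.0, 1.0]], 'k1': -0.201, 'cam_to_world': [[-0.999, -0.014, -0.031, 625.715], [0.024, 0.363, -0.932, 1272.673], [0.024, -0.932, -0.362, 528.788], [0.0, 0.0, 0.0, 1.0]]}
```

View pics/top0.png

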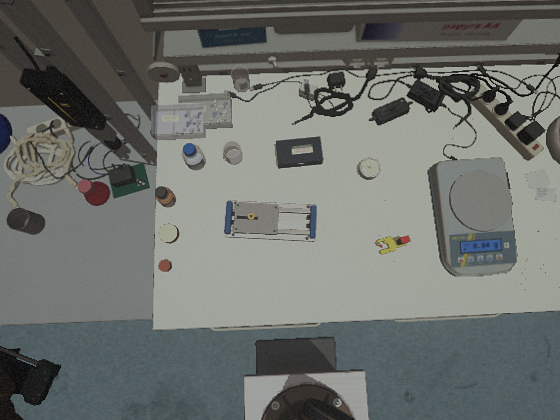

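View pics/side0.png

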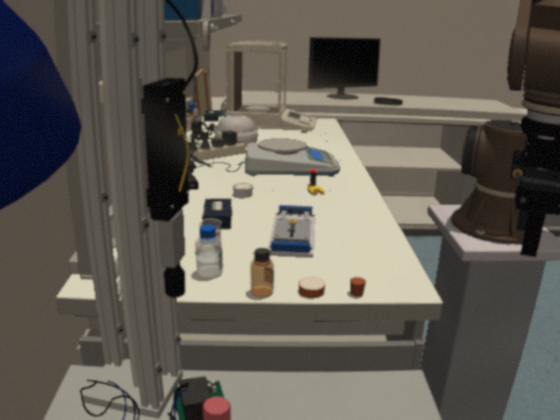

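The top view shows the rig at about (270,221), with the brass pin near (251,216). The hook is near (392,243), its mouth facing left and its red cap at (404,239).

```bash
cat > h.py <<'E'
from cell import *
import cv2,numpy as np
def ray(ci,uv):
    K=np.array(ci["K"]);k=ci["k1"]
    uv=np.atleast_2d(np.array(uv,float))
    p=cv2.undistortPoints(uv[:,None],K,np.array([k,0,0,0,0.]))[:,0]
    T=np.array(ci["cam_to_world"]);d=np.c_[p,np.ones(len(p))]@T[:3,:3].T
    return T[:3,3],d
def onz(ci,uv,z):
    o,d=ray(ci,uv);return o+d*((z-o[2])/d[:,2])[:,None]
E
python3 - <<'E'
from h import *
ci=camera_info("top")
for n,uv,z in[("hook",(390,244),12),("cap",(404,239),59),("pin",(251.5,216),58),("rigcorners",(226,202),15),("",(316,206),15),("",(316,241),15),("",(225,236),15)]:
    print(n,onz(ci,[uv],z).round(1))
im=cv2.imread("pics/top0.png")
a=cv2.resize(im[185:260,210:330],None,fx=6,fy=6,interpolation=2)
b=cv2.resize(im[225:262,365:420],None,fx=8,fy=8,interpolation=2)
cv2.imwrite("pics/cr.png",cv2.resize(np.vstack([a[:300],np.pad(b,((0,0),(0,720-440),(0,0)))]),None,fx=1,fy=1))
E
```

```text
hook [[ 476.2 -257.3   12. ]]
cap [[ 482.  -283.4   59. ]]
pin [[561.9 119.1  58. ]]
rigcorners [[614.  192.3  15. ]]
 [[591.6 -59.4  15. ]]
 [[493.1 -53.4  15. ]]
 [[517.7 196.4  15. ]]
```

View pics/cr.png

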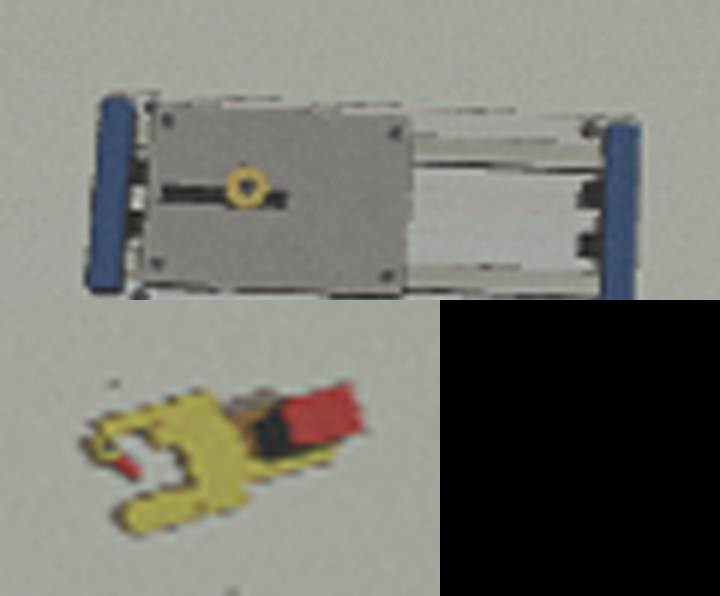

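The crop shows the rig's +x axis at about 84.6° in world. The hook's +x is at about 106° (mouth toward +y and slightly −x), with the latch at the upper lip. Next I'll move over the hook for a wrist view.

move_arm([
  [[3,-4,1],[0,0,-8],1],
  [[3.5,-3.5,1],[0,0,-8],1],
  [[3.5,-3.5,1],[0,0,-8],1],
  [[3.5,-3.5,1],[0,0,-8],1],
  [[3.5,-3.5,0],[0,0,-8],1],
  [[3.5,-3.5,0],[0,0,-8],1],
  [[3,-4,0],[0,0,-4.4],1],
  [[1.5,-4.7,0],[0,0,0],1],
  [[0,-5,0],[0,0,0],1],
  [[0,-5,0],[0,0,0],1],
])

```text
t: 1.1
eef_pos: [478.8, 178.8, 253.7]
tcp_rot: [-3.141, 0.0, 1.849]
ft_force: [0.9, 0.3, 0.4]
opening: 0.995
grip_force: 0.0
```

move_arm([
  [[0,-5,0],[0,0,0],1],
  [[0,-5,0],[0,0,0],1],
  [[0,-5,0],[0,0,0],1],
  [[0,-5,0],[0,0,0],1],
  [[0,-5,0],[0,0,0],1],
  [[0,-5,0],[0,0,0],1],
  [[0,-5,0],[0,0,0],1],
  [[0,-5,0],[0,0,0],1],
  [[0,0,0],[0,0,0],1],
  [[0,0,0],[0,0,0],1],
])

```text
t: 2.1
eef_pos: [478.4, -219.9, 253.6]
tcp_rot: [-3.141, -0.001, 1.847]
ft_force: [-0.1, 0.8, 0.6]
opening: 1.0
grip_force: 0.0
```

Run:
```python
from h import *
s=state();print(s["eef_pos"],s["tcp_rot"],s["joints"],s["t"])
ci=camera_info("wrist");print(ci)
cv2.imwrite("pics/w1.png",read_camera("wrist"))
cv2.imwrite("pics/w1.png",read_camera("wrist"))
```

```text
[ 478.42707232 -219.9235556   253.60267595] [-3.14095432e+00 -1.04201709e-03  1.84687547e+00] [-5.56476637e-01  3.10633381e-01  1.74576348e+00  2.58901430e-04
  1.08639613e+00 -8.32676813e-01] 2.1
{'K': array([[372.27999207,   0.        , 276.33301286],
       [  0.        , 372.27999207, 211.31962687],
       [  0.        ,   0.        ,   1.        ]]), 'k1': 0.01305521167950131, 'cam_to_world': array([[ 9.62190364e-01,  2.62896719e-01,  7.12391634e-02,
         4.58763615e+02],
       [ 2.72377374e-01, -9.29194026e-01, -2.49817990e-01,
        -1.50223548e+02],
       [ 5.18675159e-04,  2.59776399e-01, -9.65668656e-01,
         4.23257609e+02],
       [ 0.00000000e+00,  0.00000000e+00,  0.00000000e+00,
         1.00000000e+00]])}
```

View pics/w1.png

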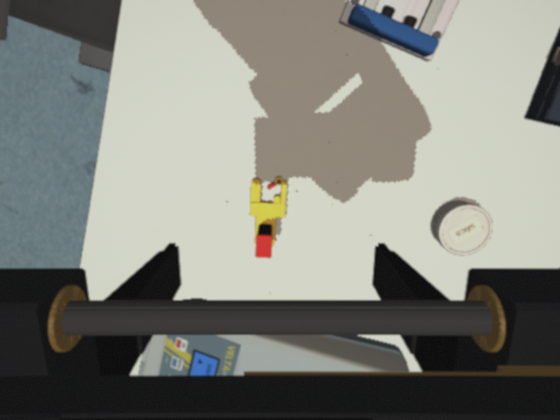

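The hook lies at about (268,205) with its mouth up and the latch at the upper right lip. The cap is at (264,246), nothing else is close, and the scale is off to the lower right. I'll measure by colour.

Run:
```python
from h import *
ci=camera_info("wrist");im=cv2.imread("pics/w1.png")
hsv=cv2.cvtColor(im,cv2.COLOR_BGR2HSV)
H,S,V=[hsv[...,i].astype(int) for i in range(3)]
roi=np.zeros(H.shape,bool);roi[165:265,235:300]=1
y=roi&(H>20)&(H<36)&(S>130)&(V>60)
r=roi&((H<8)|(H>172))&(S>150)
v,u=np.nonzero(y);P=onz(ci,np.c_[u,v],12)[:,:2]
rect=cv2.minAreaRect(P.astype(np.float32));print("yellow",rect,len(P))
# cap
v,u=np.nonzero(r&(np.arange(420)[:,None]>225));C=onz(ci,np.c_[u,v],59.5)[:,:2]
print("cap",cv2.minAreaRect(C.astype(np.float32)),C.mean(0),len(C))
# outer side edges of the body (x local > -17): fit with angle scan
c=P.mean(0)
for a in np.arange(96,114,2.):
    d=np.array([np.cos(np.radians(a)),np.sin(np.radians(a))]);n=np.array([-d[1],d[0]])
    q=(P-c)@np.c_[d,n];lo,hi=np.percentile(q[:,1],[0,100]);
    print(a,np.round([hi-lo,(hi+lo)/2,q[:,0].max(),q[:,0].min()],1), c+n*(hi+lo)/2+d*(q[:,0].max()-22) )
```

```text
yellow ((479.8917541503906, -259.37042236328125), (38.85330581665039, 73.2812728881836), 12.337556838989258) 938
cap ((483.23193359375, -280.9726257324219), (14.608999252319336, 25.28363800048828), 12.188843727111816) [ 483.26312856 -280.96668733] 317
96.0 [ 42.   -0.3  29.5 -43.2] [ 476.70613012 -244.53317644]
98.0 [ 40.9  -0.7  28.9 -43.6] [ 476.83738473 -245.04100213]
100.0 [ 39.8  -1.   28.4 -44. ] [ 477.00839813 -245.56483132]
102.0 [ 39.   -1.1  28.8 -44.4] [ 476.81252579 -245.16588034]
104.0 [ 39.2  -1.6  29.3 -44.7] [ 476.96863406 -244.49047474]
106.0 [ 39.9  -2.1  29.9 -44.9] [ 476.97144169 -243.86404814]
108.0 [ 41.1  -2.3  30.4 -45.1] [ 476.78421313 -243.31468077]
110.0 [ 42.3  -2.6  30.8 -45.3] [ 476.57501138 -242.80245138]
112.0 [ 43.4  -2.9  31.3 -45.4] [ 476.34062873 -242.33091482]
```

move_arm([
  [[0.53,-3.3,0],[0,0,-3.5],1],
  [[0,-3,-3],[0,0,0],1],
  [[0,0,-4],[0,0,0],1],
  [[0,0,-4],[0,0,0],0.6],
  [[0,0,-4],[0,0,0],0.6],
  [[0,0,-4],[0,0,0],0.6],
  [[0,0,-3],[0,0,0],0.6],
  [[0,0,-1.1],[0,0,0],0.6],
  [[0,0,-0.56],[0,0,0],0.6],
  [[0,0,0],[0,0,0],0.6],
])

```text
t: 3.2
eef_pos: [484.7, -281.8, 18.1]
tcp_rot: [3.141, 0.0, 1.789]
ft_force: [0.4, 0.1, 0.2]
opening: 0.6
grip_force: 0.0
```

Run:
```python
from h import *
s=state();print(s["eef_pos"],s["tcp_rot"],s["ft_force"])
cv2.imwrite("pics/w2.png",read_camera("wrist"))
```

```text
[ 484.72284244 -281.83307096   18.13192673] [3.14113475e+00 3.94700485e-04 1.78906951e+00] [0.41148836 0.13041553 0.16912738]
```

View pics/w2.png

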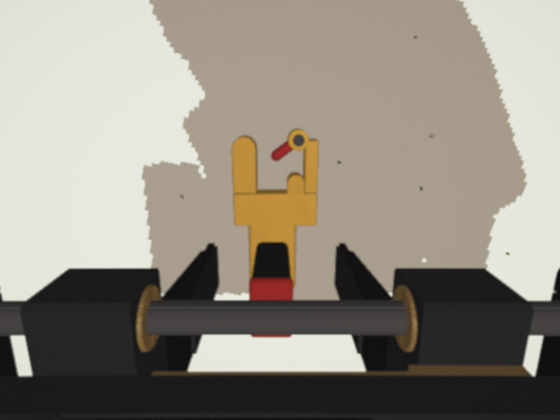

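The handle stands between the open fingers and the hook is square to them. The lips are at about (245,137) and (297,130), the cap edges at rows 277 and 336.

Run:
```python
from h import *
s=state();ci=camera_info("wrist");p=s["eef_pos"][:2];a=s["tcp_rot"][2]
d=np.array([np.cos(a),np.sin(a)]);n=np.array([-d[1],d[0]])
for nm,uv,z in[("lipL",(245,137),12),("lipR",(298,129.5),12),("bodyL",(233.5,215),12),("bodyR",(317,215),12),("capF",(271,278),59.5),("capB",(271,336.5),59.5)]:
    w=onz(ci,[uv],z)[0,:2];print(nm,np.round([(w-p)@d,(w-p)@n],1))
```

```text
lipL [60.8 14.4]
lipR [ 64.2 -10.2]
bodyL [23.2 20.9]
bodyR [ 23.1 -20.2]
capF [11.9  1.9]
capB [-13.1   2. ]
```

move_arm([
  [[0,0,0],[0,0,0],0],
  [[0,0,0],[0,0,0],0],
  [[0,0,0],[0,0,0],0],
  [[0,0,0],[0,0,0],0],
  [[0,0,0],[0,0,0],0],
  [[0,0,0],[0,0,0],0],
  [[0,0,0],[0,0,0],0],
])

```text
t: 3.95
eef_pos: [484.1, -282.3, 17.6]
tcp_rot: [-3.142, -0.0, 1.788]
ft_force: [0.0, -0.7, 1.4]
opening: 0.174
grip_force: 30.0
```

move_arm([
  [[0,0,1.5],[0,0,0],0],
  [[0,0,2.5],[0,0,0],0],
  [[0,1,3],[0,0,-3],0],
  [[1.2,3.5,2.3],[0,0,-5],0],
  [[1.2,4.5,0],[0,0,-5],0],
  [[1.2,4.5,0],[0,0,-4.8],0],
  [[1.2,4.5,0],[0,0,0],0],
  [[1.2,4.5,0],[0,0,0],0],
  [[0.6,3.5,0],[0,0,0],0],
  [[0,1.1,0],[0,0,0],0],
])

```text
t: 4.95
eef_pos: [550.4, -8.2, 110.3]
tcp_rot: [-3.141, -0.0, 1.48]
ft_force: [1.0, -0.5, -1.4]
opening: 0.173
grip_force: 30.0
```

Run:
```python
from h import *
read_camera("wrist");read_camera("wrist")
s=state();print(s["eef_pos"],s["tcp_rot"],s["ft_force"])
import pickle;pickle.dump((s,camera_info("wrist")),open("w3.p","wb"))
cv2.imwrite("pics/w3.png",read_camera("wrist"))
```

```text
[549.91157599  -9.94255985 110.32449807] [-3.14094234e+00 -2.68866734e-05  1.47998402e+00] [ 0.42318629 -1.48784556 -2.33170378]
```

View pics/w3.png

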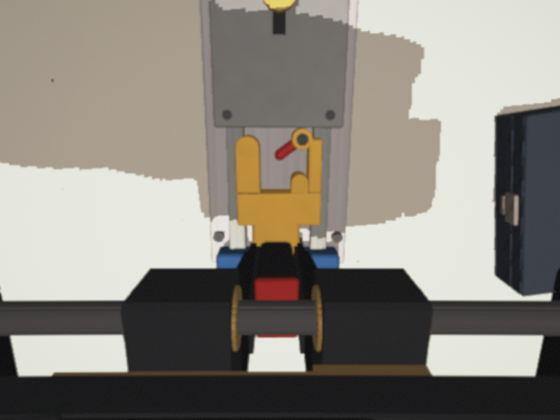

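The hook is held square. The deck's near edge is at row 127, columns 214–344, the black slot is at column 279 and the pin head is at the top edge near (279,3).

Run:
```python
from h import *
import pickle
s,ci=pickle.load(open("w3.p","rb"));p=s["eef_pos"][:2];a=s["tcp_rot"][2]
d=np.array([np.cos(a),np.sin(a)]);n=np.array([-d[1],d[0]])
def f(nm,uv,z):
    w=onz(ci,[uv],z)[0,:2];print(nm,np.round([(w-p)@d,(w-p)@n],1),w.round(1))
im=cv2.imread("pics/w3.png");g=cv2.cvtColor(im,cv2.COLOR_BGR2GRAY).astype(int)
for r in(15,25,27,29,40,70,100,115):
    row=g[r];dg=np.abs(row[2:]-row[:-2]);print(r,[(i+1,int(row[i+2]-row[i])) for i in np.nonzero(dg>14)[0] if 195<i<365])
f("deckL",(214,127),34);f("deckR",(344,127),34);f("slot",(279.5,30),34);f("pinlow",(280,10),58)
f("boltL",(227,115),34);f("boltR",(330.5,115),34)
f("bodyL",(237.5,215),104.7);f("bodyR",(321,215),104.7);f("lipL",(247,137),104.7)
hsv=cv2.cvtColor(im,cv2.COLOR_BGR2HSV);m=(hsv[...,0]>20)&(hsv[...,0]<35)&(hsv[...,1]>120);m[30:]=0
v,u=np.nonzero(m);print("head",[(r,u[v==r].min(),u[v==r].max()) for r in range(0,v.max()+1)])
```

```text
15 [(np.int64(199), -21), (np.int64(200), -20), (np.int64(208), -26), (np.int64(209), -24), (np.int64(271), -25), (np.int64(272), -43), (np.int64(273), -43), (np.int64(274), -22), (np.int64(284), 36), (np.int64(285), 53), (np.int64(286), 35), (np.int64(307), 21), (np.int64(308), 44), (np.int64(309), 36), (np.int64(315), -21), (np.int64(316), -21), (np.int64(322), 31), (np.int64(323), 29), (np.int64(348), 39), (np.int64(349), 41), (np.int64(355), -23), (np.int64(356), -16), (np.int64(357), 24), (np.int64(358), 34)]
25 [(np.int64(199), -18), (np.int64(200), -26), (np.int64(208), -16), (np.int64(209), -27), (np.int64(210), -20), (np.int64(271), -25), (np.int64(272), -44), (np.int64(273), -44), (np.int64(274), -21), (np.int64(284), 36), (np.int64(285), 52), (np.int64(286), 32), (np.int64(347), 29), (np.int64(348), 50), (np.int64(349), 37), (np.int64(351), 15), (np.int64(352), 32), (np.int64(353), 27), (np.int64(356), 16), (np.int64(357), 27)]
27 [(np.int64(199), -17), (np.int64(200), -27), (np.int64(208), -16), (np.int64(209), -28), (np.int64(210), -20), (np.int64(271), -25), (np.int64(2
[... 1598 characters left out ...]
), (np.int64(343), 24), (np.int64(344), 24), (np.int64(351), 18), (np.int64(352), 20)]
deckL [62.6 39.7] [516.  56.]
deckR [ 62.5 -44. ] [599.4  48.3]
slot [119.6  -2.4] [563.1 108.9]
pinlow [124.7  -2.4] [563.6 114.1]
boltL [70.  31.1] [525.3  62.6]
boltR [ 70. -35.] [591.2  56.6]
bodyL [23.5 18.6] [533.5  15.2]
bodyR [ 23.5 -22.2] [574.2  11.4]
lipL [61.  13.2] [542.3  52. ]
head [(0, np.int64(265), np.int64(294)), (1, np.int64(265), np.int64(293)), (2, np.int64(266), np.int64(292)), (3, np.int64(266), np.int64(292)), (4, np.int64(268), np.int64(291)), (5, np.int64(269), np.int64(290)), (6, np.int64(269), np.int64(289)), (7, np.int64(270), np.int64(285)), (8, np.int64(271), np.int64(275))]
```

move_arm([
  [[0.2,2.3,0],[0,0,0],0],
  [[0.23,2.38,-1],[0,0,0],0],
  [[0,0,-2],[0,0,0],0],
  [[0,0,-1],[0,0,0],0],
  [[0,0,0],[0,0,0],0],
  [[0,0,0],[0,0,0],0],
])

```text
t: 5.7
eef_pos: [554.7, 34.5, 70.8]
tcp_rot: [-3.142, 0.0, 1.476]
ft_force: [-0.4, 0.6, -1.6]
opening: 0.179
grip_force: 30.0
```

Run:
```python
from h import *
s=state();print(s["eef_pos"],s["tcp_rot"],s["ft_force"])
import pickle;pickle.dump((s,camera_info("wrist")),open("w4.p","wb"))
im=read_camera("wrist");cv2.imwrite("pics/w4.png",im);cv2.imwrite("pics/w4c.png",cv2.resize(im[20:320,180:380],None,fx=2,fy=2,interpolation=2))
```

```text
[554.67369787  34.47020698  70.78566932] [-3.14153370e+00  6.22922074e-05  1.47604282e+00] [-0.3834529   0.55170165 -1.58711964]
```

View pics/w4c.png

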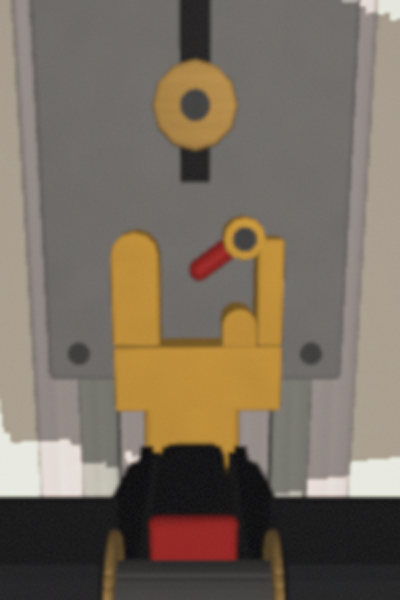

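The pin head is at crop (195,104), i.e. image (277.5,72). The hook's slot midline is at about column 192 (image 276), and the lip tips are at crop row 217–232. The axes look parallel, with the pin about 0.7 mm to the right.

Run:
```python
from h import *
import pickle
s,ci=pickle.load(open("w4.p","rb"));p=s["eef_pos"][:2];a=s["tcp_rot"][2];zu=s["eef_pos"][2]-17.6
d=np.array([np.cos(a),np.sin(a)]);n=np.array([-d[1],d[0]])
for nm,c,r,z in[("pin",195,104,58),("slotL",160,300,zu+12),("slotR",222.5,240,zu+12),("shankL",146,430,zu+12),("shankR",238,430,zu+12),("lipR",244,217,zu+12),("lipL",135,232,zu+12),("slotline",195.5,20,34),("slotline",195,170,34),("boltL",78,354,34),("boltR",311,354,34)]:
    w=onz(ci,[(180+c/2-.25,20+r/2-.25)],z)[0,:2];print(nm,np.round([(w-p)@d,(w-p)@n],1))
```

```text
pin [89.9 -0.8]
slotL [45.8  7.5]
slotR [59.7 -7.2]
shankL [13.4 11.3]
shankR [ 13.4 -11.5]
lipR [ 64.9 -12.1]
lipL [61.5 13.1]
slotline [112.1  -1. ]
slotline [75.7 -0.9]
boltL [25.6 32.3]
boltR [ 25.5 -33.9]
```

move_arm([
  [[0.09,0,-0.8],[0,0,0],0],
  [[0,0,-0.6],[0,0,0],0],
  [[0,0,-0.18],[0,0,0],0],
  [[0.1,1.0,0],[0,0,0],0],
  [[0.1,1.0,0],[0,0,0],0],
  [[0,0,0],[0,0,0],0],
  [[0,0,0],[0,0,0],0],
])

```text
t: 6.45
eef_pos: [557.5, 56.1, 54.9]
tcp_rot: [3.141, 0.0, 1.479]
ft_force: [0.6, 0.1, -0.9]
opening: 0.173
grip_force: 30.0
```

Run:
```python
from h import *
s=state();print(s["eef_pos"],s["tcp_rot"],s["ft_force"],s["moment"])
im=read_camera("wrist");cv2.imwrite("pics/w5c.png",cv2.resize(im[50:320,180:380],None,fx=2,fy=2,interpolation=2))
```

```text
[557.45008199  56.14148584  54.92597815] [3.14121776e+00 4.38968202e-05 1.47864995e+00] [ 0.62214036  0.08614163 -0.93171025] [-0.14725754  0.04291277 -0.01969856]
```

View pics/w5c.png

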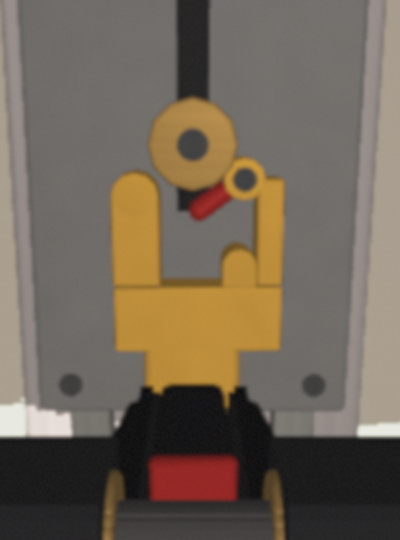

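The pin is centred between the lips (head at column 193, slot 160–223), about 27 mm from home. I'll lower a little and push in gently.

move_arm([
  [[0,0,-0.15],[0,0,0],0],
  [[0.02,0.25,0],[0,0,0],0],
  [[0.02,0.25,0],[0,0,0],0],
  [[0.02,0.25,0],[0,0,0],0],
  [[0.02,0.25,0],[0,0,0],0],
  [[0,0,0],[0,0,0],0],
])

```text
t: 7.1
eef_pos: [558.6, 65.6, 53.4]
tcp_rot: [3.141, 0.0, 1.478]
ft_force: [0.9, -3.7, -1.4]
opening: 0.175
grip_force: 30.0
```

move_arm([
  [[0.02,0.2,0],[0,0,0],0],
  [[0.02,0.2,0],[0,0,0],0],
  [[0.02,0.2,0],[0,0,0],0],
  [[0,0,0],[0,0,0],0],
])

```text
t: 7.5
eef_pos: [559.2, 71.5, 53.4]
tcp_rot: [3.141, 0.0, 1.477]
ft_force: [2.3, -4.1, -2.2]
opening: 0.171
grip_force: 30.0
```

move_arm([
  [[0.01,0.15,0],[0,0,0],0],
  [[0.01,0.15,0],[0,0,0],0],
  [[0.01,0.1,0],[0,0,0],0],
  [[0,0,0],[0,0,0],0],
])

```text
t: 7.9
eef_pos: [559.7, 75.6, 53.3]
tcp_rot: [3.14, -0.0, 1.477]
ft_force: [4.2, -2.5, -3.4]
opening: 0.173
grip_force: 30.1
```

move_arm([
  [[0.01,0.1,0],[0,0,0],0],
  [[0.01,0.1,0],[0,0,0],0],
  [[0,0,0],[0,0,0],0],
])

```text
t: 8.2
eef_pos: [559.9, 77.9, 53.4]
tcp_rot: [3.14, -0.001, 1.477]
ft_force: [6.2, 0.0, -2.5]
opening: 0.174
grip_force: 30.1
```

Run:
```python
from h import *
s=state();print(s["eef_pos"],s["tcp_rot"],s["ft_force"],s["moment"])
im=read_camera("wrist");cv2.imwrite("pics/w6c.png",cv2.resize(im[50:320,180:380],None,fx=2,fy=2,interpolation=2))
```

```text
[559.86998955  77.91474441  53.39077896] [ 3.14019698e+00 -5.31733890e-04  1.47723839e+00] [ 6.21446397  0.00933649 -2.52985187] [-0.06248609 -1.12136147 -0.25618281]
```

View pics/w6c.png

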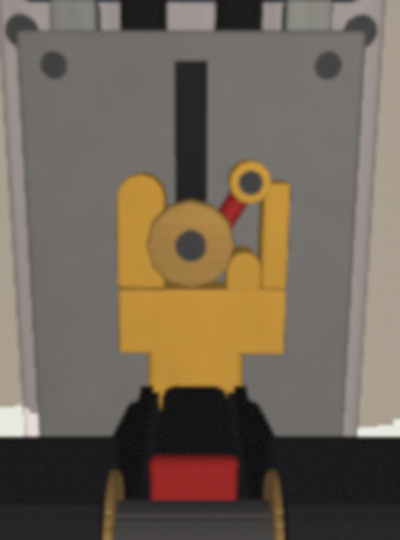

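The pin head is at crop (190,243), deep in the slot, with the red latch still folded against its right side. I'll keep going gently.

move_arm([
  [[0.01,0.1,0],[0,0,0],0],
  [[0,0,0],[0,0,0],0],
])

```text
t: 8.45
eef_pos: [560.1, 79.0, 53.5]
tcp_rot: [3.14, -0.001, 1.477]
ft_force: [5.3, 0.6, -2.9]
opening: 0.175
grip_force: 30.1
```

move_arm([
  [[0.01,0.1,0],[0,0,0],0],
  [[0,0,0],[0,0,0],0],
])

```text
t: 8.65
eef_pos: [558.6, 79.9, 53.0]
tcp_rot: [-3.14, 0.0, 1.478]
ft_force: [0.0, 1.1, -2.5]
opening: 0.176
grip_force: 30.0
```

Run:
```python
from h import *
im=read_camera("wrist");cv2.imwrite("pics/w7c.png",cv2.resize(im[50:320,180:380],None,fx=2,fy=2,interpolation=2))
def red(f):
    i=cv2.imread(f)[:400];h=cv2.cvtColor(i,cv2.COLOR_BGR2HSV);m=((h[...,0]<8)|(h[...,0]>172))&(h[...,1]>140)
    v,u=np.nonzero(m);print(f,len(v),u.min(),u.max(),v.min(),v.max(),cv2.fitLine(np.c_[u,v].astype(np.float32),2,0,.01,.01).ravel().round(2))
    m=(h[...,0]>8)&(h[...,0]<35)&(h[...,1]>100);print([ (r,np.nonzero(m[r])[0].min(),np.nonzero(m[r])[0].max()) for r in(200,240,320)])
for k in(5,6,7):red(f"pics/w{k}c.png")
print(state()["ft_force"])
```

```text
pics/w5c.png 833 189 230 182 219 [  0.81  -0.59 208.36 201.28]
[(200, np.int64(110), np.int64(283)), (240, np.int64(111), np.int64(283)), (320, np.int64(114), np.int64(280))]
pics/w6c.png 381 220 244 194 225 [ 1.1000e-01 -9.9000e-01  2.3159e+02  2.0875e+02]
[(200, np.int64(116), np.int64(289)), (240, np.int64(117), np.int64(287)), (320, np.int64(118), np.int64(284))]
pics/w7c.png 641 189 231 182 210 [  0.93  -0.36 211.23 198.39]
[(200, np.int64(110), np.int64(284)), (240, np.int64(112), np.int64(283)), (320, np.int64(114), np.int64(281))]
[-0.10139769 -0.30893969 -2.86264327]
```

The latch is shut again behind the pin: the red extents match the first shut view and the side force is gone. Now I'll draw the carriage.

move_arm([
  [[-0.01,-0.1,0],[0,0,0],0],
  [[-0.02,-0.2,0],[0,0,0],0],
  [[-0.02,-0.2,0],[0,0,0],0],
  [[-0.02,-0.2,0],[0,0,0],0],
  [[-0.03,-0.3,0],[0,0,0],0],
  [[-0.03,-0.3,0],[0,0,0],0],
])

```text
t: 9.3
eef_pos: [558.5, 66.3, 53.5]
tcp_rot: [3.141, -0.0, 1.477]
ft_force: [1.3, 4.5, -2.0]
opening: 0.176
grip_force: 30.0
```

move_arm([
  [[-0.03,-0.3,0],[0,0,0],0],
  [[-0.028,-0.3,0],[0,0,0],0],
  [[-0.028,-0.3,0],[0,0,0],0],
  [[-0.028,-0.3,0],[0,0,0],0],
  [[-0.028,-0.3,0],[0,0,0],0],
  [[-0.028,-0.3,0],[0,0,0],0],
  [[-0.028,-0.3,0],[0,0,0],0],
  [[-0.028,-0.3,0],[0,0,0],0],
  [[-0.028,-0.3,0],[0,0,0],0],
  [[-0.028,-0.3,0],[0,0,0],0],
])

```text
t: 10.3
eef_pos: [555.5, 36.3, 53.3]
tcp_rot: [3.141, -0.0, 1.477]
ft_force: [2.9, 4.0, -0.9]
opening: 0.17
grip_force: 30.0
```

move_arm([
  [[-0.028,-0.3,0],[0,0,0],0],
  [[-0.028,-0.3,0],[0,0,0],0],
  [[-0.028,-0.3,0],[0,0,0],0],
  [[-0.028,-0.3,0],[0,0,0],0],
  [[-0.028,-0.3,0],[0,0,0],0],
  [[-0.028,-0.3,0],[0,0,0],0],
  [[-0.028,-0.3,0],[0,0,0],0],
  [[-0.028,-0.3,0],[0,0,0],0],
  [[-0.028,-0.3,0],[0,0,0],0],
  [[-0.028,-0.3,0],[0,0,0],0],
])

```text
t: 11.3
eef_pos: [552.6, 6.3, 53.3]
tcp_rot: [3.141, -0.0, 1.477]
ft_force: [3.1, 4.3, -1.0]
opening: 0.171
grip_force: 30.0
```

move_arm([
  [[-0.01,-0.1,0],[0,0,0],0],
  [[-0.01,-0.1,0],[0,0,0],0],
  [[-0.01,-0.1,0],[0,0,0],0],
  [[-0.01,-0.1,0],[0,0,0],0],
])

```text
t: 11.7
eef_pos: [551.5, 2.7, 53.0]
tcp_rot: [-3.14, 0.0, 1.478]
ft_force: [-1.5, 4.7, -1.2]
opening: 0.173
grip_force: 30.0
```

move_arm([
  [[-0.01,-0.1,0],[0,0,0],0],
  [[-0.01,-0.1,0],[0,0,0],0],
  [[0,0,0],[0,0,0],0],
])

```text
t: 12.0
eef_pos: [552.2, 0.4, 53.3]
tcp_rot: [3.141, 0.0, 1.477]
ft_force: [0.6, 3.1, -2.7]
opening: 0.172
grip_force: 30.0
```

move_arm([
  [[-0.01,-0.1,0],[0,0,0],0],
  [[-0.01,-0.1,0],[0,0,0],0],
  [[0,0,0],[0,0,0],0],
])

```text
t: 12.3
eef_pos: [552.3, -1.6, 53.4]
tcp_rot: [3.14, 0.0, 1.477]
ft_force: [1.9, 2.3, -1.8]
opening: 0.174
grip_force: 30.0
```

move_arm([
  [[-0.01,-0.1,0],[0,0,0],0],
  [[0,0,0],[0,0,0],0],
])

```text
t: 12.5
eef_pos: [552.0, -2.2, 53.2]
tcp_rot: [3.141, -0.0, 1.477]
ft_force: [3.5, 5.6, -3.6]
opening: 0.173
grip_force: 30.0
```

move_arm([
  [[-0.01,-0.1,0],[0,0,0],0],
  [[0,0,0],[0,0,0],0],
])

```text
t: 12.7
eef_pos: [551.9, -3.3, 53.4]
tcp_rot: [3.141, -0.0, 1.477]
ft_force: [2.0, 4.5, -2.5]
opening: 0.173
grip_force: 30.0
```

move_arm([
  [[-0.01,-0.1,0],[0,0,0],0],
  [[0,0,0],[0,0,0],0],
])

```text
t: 12.9
eef_pos: [551.7, -4.1, 53.3]
tcp_rot: [3.141, -0.001, 1.477]
ft_force: [2.3, 6.9, -2.5]
opening: 0.175
grip_force: 30.0
```

move_arm([
  [[-0.01,-0.1,0],[0,0,0],0],
  [[0,0,0],[0,0,0],0],
])

```text
t: 13.1
eef_pos: [551.5, -4.7, 53.1]
tcp_rot: [3.141, -0.001, 1.477]
ft_force: [3.2, 11.4, -6.1]
opening: 0.172
grip_force: 30.0
```

Run:
```python
from h import *
im=read_camera("wrist");cv2.imwrite("pics/w8.png",im);cv2.imwrite("pics/top8.png",read_camera("top"))
s=state();print(s["eef_pos"],s["ft_force"])
```

```text
[551.54421381  -4.66338295  53.06296685] [ 3.72948598  9.89214721 -6.21020173]
```

The force rose 4.5 → 6.9 → 11.4 N over the last 2 mm after about 80 mm of travel, so the carriage is at the stop. I'll ease off, lay the hook on the deck and release.

move_arm([
  [[0.01,0.1,0],[0,0,0],0],
  [[0.01,0.1,0],[0,0,0],0],
  [[0,0,-0.05],[0,0,0],0],
  [[0,0,-0.05],[0,0,0],0],
  [[0,0,0],[0,0,0],0],
])

```text
t: 13.7
eef_pos: [551.7, -3.5, 52.2]
tcp_rot: [3.141, -0.0, 1.477]
ft_force: [2.7, 4.2, -2.2]
opening: 0.172
grip_force: 30.0
```

move_arm([
  [[0,0,-0.05],[0,0,0],0],
  [[0,0,0],[0,0,0],0],
])

```text
t: 13.9
eef_pos: [551.8, -3.4, 52.1]
tcp_rot: [3.141, -0.0, 1.477]
ft_force: [0.9, 3.7, 2.9]
opening: 0.171
grip_force: 30.0
```

move_arm([
  [[0.01,0.1,0],[0,0,0],0],
  [[0,0,0],[0,0,0],0],
])

```text
t: 14.1
eef_pos: [551.8, -2.5, 51.9]
tcp_rot: [3.141, 0.0, 1.478]
ft_force: [1.5, 1.2, 1.6]
opening: 0.172
grip_force: 30.0
```

move_arm([
  [[0,0,0],[0,0,0],0.25],
  [[0,0,0],[0,0,0],0.35],
  [[0,0,0],[0,0,0],0.5],
  [[0,0,0],[0,0,0],0.5],
  [[0,0,0],[0,0,0],0.5],
])

```text
t: 14.6
eef_pos: [551.6, -2.5, 51.7]
tcp_rot: [-3.141, 0.0, 1.478]
ft_force: [-0.1, 0.4, -0.2]
opening: 0.488
grip_force: 0.0
```

move_arm([
  [[0,0,1],[0,0,0],0.5],
  [[0,0,2],[0,0,0],0.5],
  [[0,0,3],[0,0,0],0.5],
  [[0,0,4],[0,0,0],0.5],
  [[0,0,4],[0,0,0],0.5],
  [[0,-4,0],[0,0,0],0.5],
  [[0,0,0],[0,0,0],0.5],
  [[0,0,0],[0,0,0],0.5],
])

```text
t: 15.4
eef_pos: [551.4, -42.8, 192.2]
tcp_rot: [3.141, -0.0, 1.476]
ft_force: [-1.1, 0.5, -0.7]
opening: 0.499
grip_force: 0.0
```

Run:
```python
from h import *
im=read_camera("wrist");cv2.imwrite("pics/w9.png",im)
t=read_camera("top");a=cv2.resize(t[185:260,130:330],None,fx=2.8,fy=2.8,interpolation=2)
cv2.imwrite("pics/fin.png",np.vstack([im[:360],a]));print(a.shape,state()["ft_force"],state()["eef_pos"])
```

```text
(210, 560, 3) [-0.28464265  0.04861707 -0.4805241 ] [551.38354654 -41.947322   191.60186688]
```

View pics/fin.png

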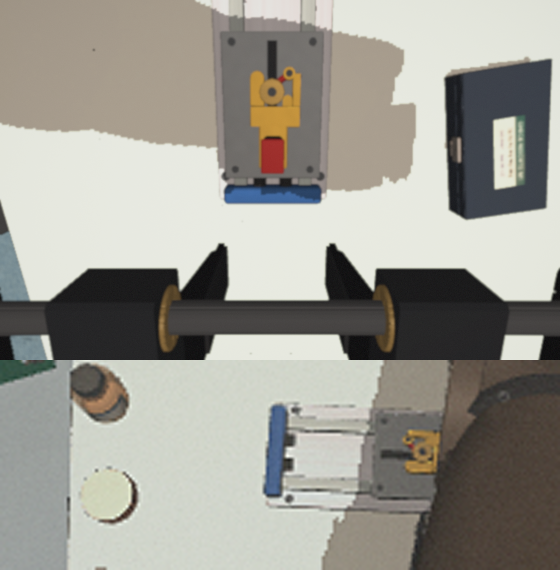

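The hook lies flat and coupled on the carriage (pin head at (272,92), red latch by the lip at (288,74)). The carriage is at the right-hand bumpers (deck edge at row 178). I'll check the travel numerically.

Run:
```python
from h import *
import pickle
s,c=pickle.load(open("w3.p","rb"));d=np.array([.0937,.9956])
s4,c4=pickle.load(open("w4.p","rb"))
b0=onz(c4,[(180+78/2-.25,20+354/2-.25),(180+311/2-.25,20+354/2-.25)],34)[:,:2].mean(0)
ci=camera_info("wrist");b1=onz(ci,[(235,169.5),(308.5,169.5)],34)[:,:2].mean(0)
print("travel",(b0-b1)@d, "wrt w3",(onz(c,[(227,115),(330.5,115)],34)[:,:2].mean(0)-b1)@d)
print(state()["t"])
```

```text
travel 79.24411546682913 wrt w3 79.07351299680273
15.5
```

```bash
python3 -c "
from cell import *
print(env.job_done())"
```

```text
the job is handed in; nothing more can be done
None
```

The job is handed in: the hook is latched on the pin and lying flat on the carriage, which was drawn about 79–80 mm until the pull force rose at the right-hand stop, and the gripper is clear of everything.

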